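# Pair the sliding nozzle holders with their injectors

## Task

Pair each sliding nozzle holder with the injector of its own colour: slide the yellow holder along its rail until its nozzle points squarely at the middle of the yellow-collared injector, and the blue holder until its nozzle points at the middle of the blue-collared one. Leave the loose things on the plate where they are.

Things in the scene. Friction and masses are not known exactly. Their poses are not given: they have to be found in the camera images.
- injector_yellow: yellow injector, bolted to the plate, cannot move: black upright body 26 dia on a 46 x 46 x 28 steel clamp block, with a yellow collar 36 dia (45 to 65 above origin) and a yellow cap 20 dia on top; 112 tall. Origin: centre of its underside (on the plate), on the body's axis; z up.
- injector_blue: blue injector, bolted to the plate, cannot move: black upright body 26 dia on a 46 x 46 x 28 steel clamp block, with a blue collar 36 dia (45 to 65 above origin) and a blue cap 20 dia on top; 112 tall. Origin: centre of its underside (on the plate), on the body's axis; z up.
- injector_red: red injector, bolted to the plate, cannot move: black upright body 26 dia on a 46 x 46 x 28 steel clamp block, with a red collar 36 dia (45 to 65 above origin) and a red cap 20 dia on top; 112 tall. Origin: centre of its underside (on the plate), on the body's axis; z up.
- injector_white: white injector, bolted to the plate, cannot move: black upright body 26 dia on a 46 x 46 x 28 steel clamp block, with a white collar 36 dia (45 to 65 above origin) and a white cap 20 dia on top; 112 tall. Origin: centre of its underside (on the plate), on the body's axis; z up.
- carriage_yellow (a joint): position of the yellow nozzle holder's carriage along its slide, m, -0.24 to 0.24, 0 at mid-slide, growing along +y of knob_yellow. Slides stiffly (about 4 N) and stays where it is left; the knob is slack, so nothing needs unlocking.
- knob_yellow (a point): centre of the black thumb knob (upright, 28 dia, 24 high, its top 99 above the plate) fixed on top of the yellow nozzle holder. Below it a yellow block 60 x 44, top 20 below this point, a nozzle out of each end (104 overall along x), on a carriage 60 long. This point's y axis runs along the slide, its x axis along the nozzles; z up.
- slide_yellow: fixed rail that carries the yellow holder: 40 wide, 600 long along its y, 18 high, ends raised to 34. Origin: middle of its underside, on the plate's upper face. It may lie on the robot's side of the injector row or on the far side.
- carriage_blue (a joint): position of the blue nozzle holder's carriage along its slide, m, -0.24 to 0.24, 0 at mid-slide, growing along +y of knob_blue. Slides stiffly (about 4 N) and stays where it is left; the knob is slack, so nothing needs unlocking.
- knob_blue (a point): centre of the black thumb knob (upright, 28 dia, 24 high, its top 99 above the plate) fixed on top of the blue nozzle holder. Below it a blue block 60 x 44, top 20 below this point, a nozzle out of each end (104 overall along x), on a carriage 60 long. This point's y axis runs along the slide, its x axis along the nozzles; z up.
- slide_blue: fixed rail that carries the blue holder: 40 wide, 600 long along its y, 18 high, ends raised to 34. Origin: middle of its underside, on the plate's upper face. It may lie on the robot's side of the injector row or on the far side.
- adapter_box: steel adapter box with a latch on top, 124 x 89 x 68, loose; origin centre of underside. Bystander.
- shield_block: clear acrylic shield block 110 x 35 x 75, loose; origin centre of underside. Bystander.
- connector: brass quick connector standing upright, 32 dia, 48 high, loose; origin centre of underside. Bystander.
- spare_body: spare black injector body lying along its x, about 140 long, 30 wide, 26 high, loose; origin near its middle, on the plate. Bystander.
- nozzle_tray: grey divided nozzle tray 70 x 110 x 25, loose; origin centre of underside. Bystander.

How it is judged:
By the outcome, as a careful person would: the job done as asked, in the order asked, and still so for the second after the job is handed in, with the robot touching nothing.
It also fails if it takes over 48 s, if anything falls off the work surface, if the arm or the gripper's body presses on something with over 40 N, if the wrist force passes 120 N, or if a joint passes its speed limit or range.

## Robot

A 6-joint arm with a two-finger parallel gripper is mounted at the origin on the work surface. World frame = base frame: x ahead of the robot, y to its left, z up, the work surface at z = 0. Lengths are in mm, angles in rad, forces in N, time in s.
With the tool pointing down it reaches from about 350 to 975 mm from the base axis. Payload 7.1 kg.
Tool frame: the origin (TCP) lies midway between the tips of the shut fingers; the grasp point (between the pads) lies 19 mm behind it; z points along the fingers, y is the line along which they close (so a half turn about z gives the same grasp; the last joint's range is limited). The gripper opens to 88 mm and grips with 3 to 60 N. Pads are 20 mm wide; open, the fingers measure 115 mm over their backs; the gripper's body (75 mm by 178 mm) begins 61 mm behind the grasp point.
Start: joints at [-1.317, 0.423, 1.63, -0, 1.089, -0.019], TCP at [168.412, -601.866, 222.675] pointing down, gripper open.
Joint ranges: [-3, 3], [-0.9, 2.11], [0.09, 2.58], [-1.31, 4.45], [0.11, 2.69], [-2.54, 2.54]. Speed limits (rad/s): [2.39, 2.39, 3.01, 3.14, 3.14, 3.14].

## Interface

Orientations are given as a rotation vector (axis times angle).
In Python, from workcell import get_obs, get_image, camera_params, close_job gives the robot as it stands.
- The arm moves only by the shell command python3 -m creep 'ROWS' [OPENING]. ROWS is a JSON object of lists of equal length, an entry for each row: "delta_pos": the shift along the tool's x, y, z in m, a list of three; "twist": the turn, a rotation vector about the tool's x, y, z in degrees, a list of three. A call has 1 to 20 rows; each row shifts and turns the commanded pose from where the row before left it, along the tool's axes as they then stand; what a row does not reach is not made up. A row lasts 1/12 s, in which the tool goes at most 41.7 mm and 7.16 degrees, less where a joint would pass 70% of its speed; a pose out of reach is approached as far as the arm can. A call with a gripper value outside its range is refused whole. OPENING is the opening, from 0 (shut) to 1 (fully open), set as the call begins (- or left out, the last holds). The fingers move at their own pace and stop on an object; the grip force is fixed at half the most. Time passes only in rows, so rows that do not move let the fingers close. It gives the time, the measured TCP pose, the force, the opening and the grip force at its end, in the units of the state.
- get_obs(): the state, without advancing time (a new reading comes with each control period).
- get_image(name): name is "scene" or "top"; returns (picture, depth): 400x640x3 uint8, red, green, blue; 400x640 float32, mm along the optical axis (not along the pixel's ray), 0 where there is no reading.
- camera_params(name): a dict with "camera_matrix" (3x3 intrinsics, pixels), "extrinsics" (4x4, takes a point from camera to world coordinates). Camera axes: x right, y down, z forward; pixel columns grow to the right and rows downward; lengths in mm; the calibration is good to about 2 mm. A picture is of the moment at which its call begins. camera_params takes no time and is no camera call.
- close_job(): hands the job in; it is judged then, once.
The state is a dict: "t": time; "qpos": joint angles; "qvel": joint speeds; "joint_torque": joint torques, N m; "ee_pos": TCP position; "orientation": TCP orientation; "ft_force": force on the tool from outside, world axes, zero at the start; "moment": the same for the moment, N m; "width": finger opening in mm; "grasp_force": force on a finger pad.
Only numpy, scipy, OpenCV 4.12 (cv2) and the standard library are available. Lean on these libraries where they do the work, as an engineer would, in place of code of your own. Each camera call takes 0.05 s, during which the arm holds its last target. There are 200 camera calls.

## Working session

There is one attempt and no reset: what is moved stays moved. The work goes in short steps, Python scripts to look and compute and a shell command to move; the robot and the scene stay as the last step left them, time stands still between calls to the robot, and variables do not carry over. Pictures are saved under pics/ and viewed, at most 10 in all, crops included, and the job is handed in when it is done.

```bash
mkdir -p pics
python3 - <<'E'
from workcell import *
import cv2,numpy as np
for n in("scene","top"):
    p,d=get_image(n); np.savez(f"pics/{n}.npz",p=p,d=d); cv2.imwrite(f"pics/{n}0.png",p[:,:,::-1])
    c=camera_params(n); print(n,np.round(c["camera_matrix"],1).tolist(),np.round(c["extrinsics"],3).tolist(),(d>0).mean())
o=get_obs();print(o["t"],o["ee_pos"],o["orientation"],o["width"])
E
```

```text
scene [[477.3, 0.0, 322.7], [0.0, 477.3, 192.8], [0.0, 0.0, 1.0]] [[0.885, 0.232, -0.404, 1080.682], [0.465, -0.479, 0.744, -987.426], [-0.021, -0.847, -0.532, 790.836], [0.0, 0.0, 0.0, 1.0]] 0.99593359375
top [[397.6, 0.0, 324.8], [0.0, 397.6, 197.3], [0.0, 0.0, 1.0]] [[0.028, -0.989, 0.143, 427.797], [-0.999, -0.031, -0.018, 3.992], [0.023, -0.143, -0.99, 1144.909], [0.0, 0.0, 0.0, 1.0]] 0.99598828125
0.1 [ 168.27130421 -601.39176233  221.9783743 ] [-3.11105376e+00 -4.27031203e-01  3.25560211e-04] 87.3329216888449
```

View pics/top0.png

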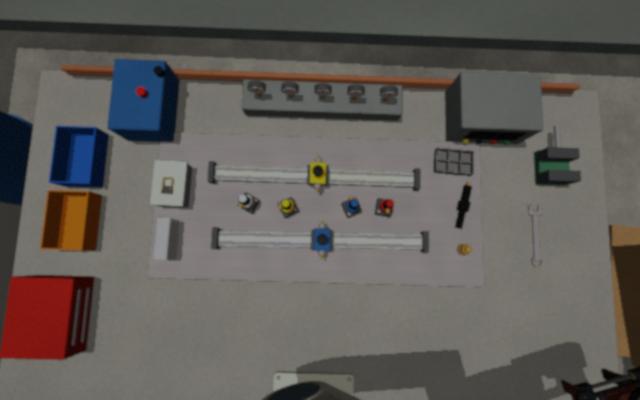

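View pics/scene0.png

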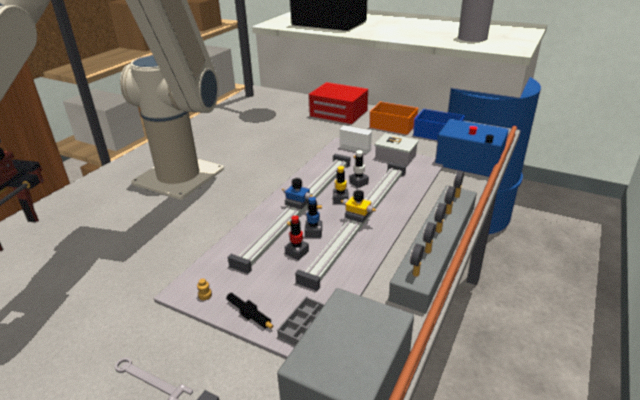

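The top view shows the yellow holder at (318,174) on the far rail and the blue holder at (322,240) on the near rail. The injectors are white (247,202), yellow (288,206), blue (352,207) and red (385,207). The scene view agrees. Next I'll measure them.

```bash
cat > h.py <<'E'
from workcell import *
import cv2,numpy as np
def ray(n,uv,z):
    c=camera_params(n);E=c["extrinsics"];uv=np.atleast_2d(uv)
    d=np.c_[uv,np.ones(len(uv))]@np.linalg.inv(c["camera_matrix"]).T@E[:3,:3].T
    return E[:3,3]+d*((z-E[2,3])/d[:,2])[:,None]
def pts(n,d):
    c=camera_params(n);v,u=np.mgrid[:400,:640]
    P=np.stack([u,v,np.ones_like(u)],-1)@np.linalg.inv(c["camera_matrix"]).T*d[...,None]
    return P@c["extrinsics"][:3,:3].T+c["extrinsics"][:3,3]
def mask(p,col):
    h=cv2.cvtColor(p,cv2.COLOR_RGB2HSV)
    lo,hi={"y":((20,130,70),(35,255,255)),"b":((100,110,50),(125,255,255))}[col]
    return cv2.inRange(h,lo,hi)
E
python3 - <<'E'
from h import *
for n in("top","scene"):
    f=np.load(f"pics/{n}.npz");p,d=f["p"],f["d"];P=pts(n,d)
    box=(P[...,0]>420)&(P[...,0]<780)&(abs(P[...,1])<420)
    if n=="top":
        print("plate z",np.percentile(P[230:280,440:452,2],[10,50,90]),P[270:280,200:400,2].mean())
    for col in"yb":
        k,l,s,c=cv2.connectedComponentsWithStats(mask(p,col)*box.astype(np.uint8))
        for i in range(1,k):
            if s[i,4]>12:
                q=P[l==i];print(n,col,s[i],c[i].round(1),"z pct",np.percentile(q[:,2],[5,50,95]).round(),"med xy",np.median(q,0)[:2].round(1))
crops=[]
p=np.load("pics/top.npz")["p"][145:265,200:440]
cv2.imwrite("pics/topc.png",cv2.resize(p,None,fx=3.3,fy=3.3,interpolation=cv2.INTER_CUBIC)[:,:,::-1])
E
```

```text
plate z [ 8.69541415 11.5053423  14.38659018] 19.142292054751902
top y [309 162  18  23 281] [317.6 173.3] z pct [ 66.  78. 109.] med xy [643.2   5.6]
top y [279 200  15  13 130] [286.6 205.6] z pct [ 63. 103. 125.] med xy [552.9  84.9]
top y [459 245  12   9  70] [464.3 248.9] z pct [29. 49. 62.] med xy [ 454.7 -404. ]
top b [346 200  13  13 114] [352.1 205.6] z pct [ 72. 105. 126.] med xy [558.9 -88.3]
top b [314 229  17  22 283] [321.8 239.3] z pct [ 74.  78. 110.] med xy [467.4 -10.5]
scene y [338 166   6   7  37] [340.4 168.8] z pct [115. 123. 129.] med xy [560.1  82.7]
scene y [335 180  12  11  86] [340.5 185.2] z pct [56. 73. 82.] med xy [563.9  75.9]
scene y [346 197  25  19 292] [357.3 206. ] z pct [61. 79. 85.] med xy [654.5 -10.3]
scene b [285 186  24  16 233] [296.3 193.7] z pct [61. 79. 84.] med xy [475.2 -28.1]
scene b [308 197   8   7  44] [311.8 200.1] z pct [116. 123. 128.] med xy [565.1 -96.2]
scene b [307 212  12  12  96] [312.8 217.9] z pct [60. 73. 82.] med xy [ 570.9 -103.8]
```

View pics/topc.png

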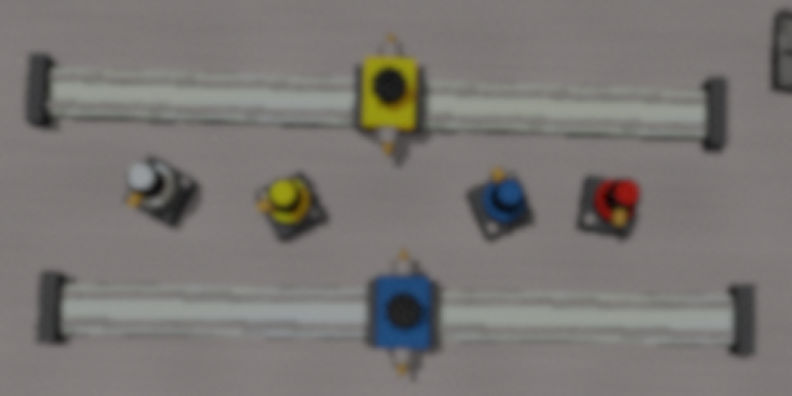

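The crop confirms the layout: rails nearly along world y, caps at crop (284,193) yellow and (509,193) blue, and the plate at about z=12. Now I'll compute targets.

```bash
cat > m.py <<'E'
from h import *
def run(pt,dt,ps,ds):
    Z=12; ends={"y":[(212.1,172.3),(416.4,179.5)],"b":[(215.2,238),(424.5,242)]}
    for col in"yb":
        e=ray("top",ends[col],Z+34);ax=e[0]-e[1];L=np.linalg.norm(ax);ax/=L
        P=pts("top",dt);box=(P[...,0]>500)&(P[...,0]<720)&(abs(P[...,1])<400) if col=="y" else (P[...,0]>420)&(P[...,0]<620)&(abs(P[...,1])<400)
        m=mask(pt,col)*box.astype(np.uint8)
        cs=sorted(cv2.findContours(m,0,2)[0],key=cv2.contourArea)[-2:]
        for c in cs:
            r=cv2.minAreaRect(c);mm=cv2.drawContours(np.zeros_like(m),[c],-1,1,-1)>0
            if cv2.contourArea(c)>165:
                yy,xx=np.where(mm);b=ray("top",r[0],Z+67)[0];b2=ray("top",(xx.mean(),yy.mean()),Z+67)[0];print(col,"block",b.round(1),b2.round(1),r)
            else:
                q=mm&(P[...,2]>108);yy,xx=np.where(q);i=ray("top",(xx.mean(),yy.mean()),Z+112)[0];print(col,"cap top",i.round(1),q.sum())
                V=cv2.cvtColor(pt,cv2.COLOR_RGB2HSV)[...,2]; x,y,w,h=cv2.boundingRect(c)
                g=cv2.resize(mask(pt,col)[y-6:y+h+6,x-6:x+w+6],None,fx=8,fy=8,interpolation=2)
        P=pts("scene",ds);k,l,s,c=cv2.connectedComponentsWithStats(mask(ps,col)*((P[...,0]>420)&(P[...,0]<700)&(abs(P[...,1])<400)).astype(np.uint8))
        for j in range(1,k):
            if s[j,4]>12: 
                z={True:Z+106,False:Z+57}[s[j,4]<60] if s[j,4]<150 else Z+60
                print(col,"scene",s[j,4],ray("scene",c[j],z)[0].round(1))
        print(col,"rail axis",ax.round(4),"L",L.round(1),e.round(1).tolist(),"along: inj-block",((i-b2)[:2]@ax[:2]).round(1))
E
python3 - <<'E'
from m import *
t,s=[np.load(f"pics/{n}.npz") for n in("top","scene")];run(t["p"],t["d"],s["p"],s["d"])
E
```

```text
y cap top [555.2  86.  124. ] 67
y block [649.3   5.7  79. ] [649.3   5.8  79. ] ((317.6896667480469, 172.72415161132812), (16.60909652709961, 21.924009323120117), 4.763641834259033)
y scene 37 [555.6  91.  118. ]
y scene 86 [560.1  81.9  69. ]
y scene 292 [ 6.505e+02 -3.000e-01  7.200e+01]
y rail axis [0.0032 1.     0.    ] L 574.9 [[647.7, 301.2, 46.0], [645.8, -273.7, 46.0]] along: inj-block 79.9
b cap top [561.  -88.9 124. ] 65
b block [468.2 -11.4  79. ] [469. -11.  79.] ((322.0, 239.5), (21.0, 16.0), 90.0)
b scene 233 [469.7 -18.2  72. ]
b scene 44 [561.1 -89.8 118. ]
b scene 96 [567.1 -98.4  69. ]
b rail axis [-0.01    0.9999  0.    ] L 575.6 [[465.0, 280.3, 46.0], [470.8, -295.3, 46.0]] along: inj-block -78.9
```

```bash
python3 -m creep '{"delta_pos":[[0,0,0],[0,0,0],[0,0,0],[0.024,-0.030,0],[0.024,-0.030,0],[0.024,-0.030,0],[0.024,-0.030,0],[0.024,-0.030,0],[0.024,-0.030,0],[0.024,-0.030,0],[0.024,-0.030,0],[0.024,-0.030,0],[0.024,-0.030,0],[0.024,-0.030,0],[0.024,-0.030,0],[0.024,-0.030,0],[0.024,-0.030,0],[0.024,-0.030,0],[0.024,-0.030,0],[0,0,0]],"twist":[[0,0,5.2],[0,0,5.2],[0,0,5.2],[0,0,0],[0,0,0],[0,0,0],[0,0,0],[0,0,0],[0,0,0],[0,0,0],[0,0,0],[0,0,0],[0,0,0],[0,0,0],[0,0,0],[0,0,0],[0,0,0],[0,0,0],[0,0,0],[0,0,0]]}' 1
```

```text
t: 1.77
ee_pos: [555.6, -117.2, 222.6]
orientation: [-3.14, -0.008, -0.003]
ft_force: [-0.0, 0.2, 0.3]
width: 87.6
grasp_force: 0.0
```

```bash
python3 -m creep '{"delta_pos":[[0.0235,-0.031,0],[0.0235,-0.031,0],[0.0235,-0.031,0],[0.0235,-0.031,0],[0,0,0.03],[0,0,0.03],[0,0,0.03],[0,0,0.03],[0,0,0.017],[0,0,0],[0,0,0]],"twist":[[0,0,0],[0,0,0],[0,0,0],[0,0,0],[0,0,0],[0,0,0],[0,0,0],[0,0,0],[0,0,0],[0,0,0],[0,0,0]]}' 1
```

```text
t: 2.68
ee_pos: [645.1, 1.9, 84.7]
orientation: [3.142, 0.0, -0.004]
ft_force: [1.1, 0.7, 0.2]
width: 87.6
grasp_force: 0.0
```

```bash
python3 -m creep '{"delta_pos":[[0,0,0],[0,0,0],[0,0,0],[0,0,0],[0,0,0],[0,0,0],[0,0,0],[0,0,0],[0,0,0],[0,0,0]],"twist":[[0,0,0],[0,0,0],[0,0,0],[0,0,0],[0,0,0],[0,0,0],[0,0,0],[0,0,0],[0,0,0],[0,0,0]]}' 0.2
```

```text
t: 3.52
ee_pos: [646.1, 3.0, 85.7]
orientation: [-3.141, -0.001, 0.0]
ft_force: [-0.6, 3.8, 0.9]
width: 27.6
grasp_force: 30.0
```

```bash
python3 -m creep '{"delta_pos":[[0,-0.01,0],[0,-0.01,0],[0,-0.01,0],[0,-0.01,0],[0,-0.01,0],[0,-0.01,0],[0,-0.01,0],[0,-0.01,0],[0,0,0],[0,0,0],[0,0,0],[0,0,0]],"twist":[[0,0,0],[0,0,0],[0,0,0],[0,0,0],[0,0,0],[0,0,0],[0,0,0],[0,0,0],[0,0,0],[0,0,0],[0,0,0],[0,0,0]]}' -
python3 - <<'E'
from workcell import *
o=get_obs();print(o["ee_pos"],o["ft_force"],o["width"])
E
```

```text
t: 4.52
ee_pos: [646.3, 83.0, 85.7]
orientation: [-3.141, -0.001, -0.001]
ft_force: [2.4, 4.7, -0.8]
width: 27.4
grasp_force: 30.0
[646.30224565  82.98898109  85.72421726] [ 2.41212988  4.70221503 -0.81393969] 27.38508094662171
```

```bash
python3 -m creep '{"delta_pos":[[0,0,0],[0,0,0],[0,0,0],[0,0,0],[0,0,0],[0,0,-0.025],[0,0,-0.025],[0,0,-0.025],[0,0,-0.025],[-0.03,0.016,0],[-0.03,0.016,0],[-0.03,0.016,0],[-0.03,0.016,0],[-0.03,0.016,0],[-0.03,0.016,0],[0,0,0],[0,0,0],[0,0,0]],"twist":[[0,0,0],[0,0,0],[0,0,0],[0,0,0],[0,0,0],[0,0,0],[0,0,0],[0,0,0],[0,0,0],[0,0,0],[0,0,0],[0,0,0],[0,0,0],[0,0,0],[0,0,0],[0,0,0],[0,0,0],[0,0,0]]}' 1
python3 - <<'E'
from h import *
p,d=get_image("top");s,e=get_image("scene");np.savez("pics/t1.npz",p=p,d=d)
cv2.imwrite("pics/v1.png",np.vstack([cv2.resize(p[145:265,180:440],(780,360),interpolation=2),s[120:320,100:][:, :540] if 0 else cv2.resize(s[130:260,230:490],(480,240),interpolation=2)[:, :] if 0 else cv2.resize(s[140:220,230:490],(780,240),interpolation=2)])[:,:,::-1])
E
```

```text
t: 6.02
ee_pos: [467.2, -13.8, 186.2]
orientation: [3.142, -0.0, 0.003]
ft_force: [0.2, -0.7, 0.4]
width: 87.7
grasp_force: 0.0
```

View pics/v1.png

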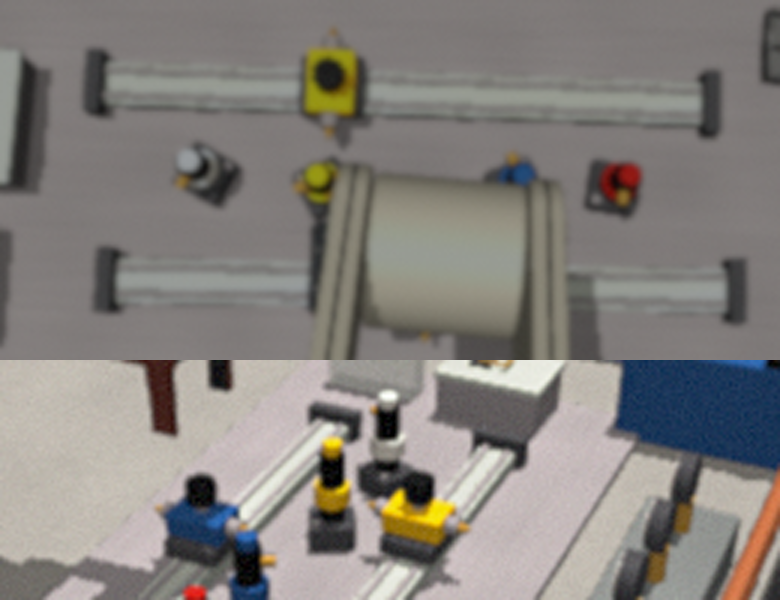

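Yellow now stands at crop (330,80), with its injector cap near (320,180), which is roughly aligned. I'll measure that finely once the arm is clear. Blue comes next, with the gripper already above its knob.

```bash
python3 -m creep '{"delta_pos":[[0,0,0.025],[0,0,0.025],[0,0,0.025],[0,0,0.026],[0,0,0],[0,0,0]],"twist":[[0,0,0],[0,0,0],[0,0,0],[0,0,0],[0,0,0],[0,0,0]]}' 1
python3 -m creep '{"delta_pos":[[0,0,0],[0,0,0],[0,0,0],[0,0,0],[0,0,0],[0,0,0],[0,0,0],[0,0,0],[0,0,0],[0,0,0]],"twist":[[0,0,0],[0,0,0],[0,0,0],[0,0,0],[0,0,0],[0,0,0],[0,0,0],[0,0,0],[0,0,0],[0,0,0]]}' 0.2
```

```text
t: 6.62
ee_pos: [465.9, -13.3, 83.7]
orientation: [-3.141, -0.002, 0.005]
ft_force: [-0.4, 0.2, 1.4]
width: 87.9
grasp_force: 0.0
t: 7.45
ee_pos: [466.1, -13.4, 84.7]
orientation: [-3.141, -0.0, -0.0]
ft_force: [0.0, 3.8, 1.6]
width: 27.9
grasp_force: 30.0
```

Gripped. Slide blue −79 mm along its rail (axis ≈ [-0.01, 1]).

```bash
python3 -m creep '{"delta_pos":[[0.0001,0.01,0],[0.0001,0.01,0],[0.0001,0.01,0],[0.0001,0.01,0],[0.0001,0.01,0],[0.0001,0.01,0],[0.0001,0.01,0],[0,0.009,0],[0,0,0],[0,0,0],[0,0,0],[0,0,0]],"twist":[[0,0,0],[0,0,0],[0,0,0],[0,0,0],[0,0,0],[0,0,0],[0,0,0],[0,0,0],[0,0,0],[0,0,0],[0,0,0],[0,0,0]]}' -
python3 -m creep '{"delta_pos":[[0,0,0],[0,0,0],[0,0,0],[0,0,0],[0,0,0],[0,0,-0.03],[0,0,-0.03],[0,0,-0.03],[0,0,-0.03],[0,0.035,0],[0,0.035,0],[0,0.035,0],[0,0.035,0],[0,0.035,0],[0,0.035,0],[0,0.035,0],[0,0.035,0],[0,0,0],[0,0,0],[0,0,0]],"twist":[[0,0,0],[0,0,0],[0,0,0],[0,0,0],[0,0,0],[0,0,0],[0,0,0],[0,0,0],[0,0,0],[0,0,0],[0,0,0],[0,0,0],[0,0,0],[0,0,0],[0,0,0],[0,0,0],[0,0,0],[0,0,0],[0,0,0],[0,0,0]]}' 1
python3 - <<'E'
from m import *
T,S=zip(*[(get_image("top"),get_image("scene")) for _ in range(5)])
p=np.mean([t[0] for t in T],0).round().astype(np.uint8);s=np.mean([t[0] for t in S],0).round().astype(np.uint8)
d=np.median([t[1] for t in T],0);e=np.median([t[1] for t in S],0)
np.savez("pics/t2.npz",p=p,d=d,s=s,e=e);run(p,d,s,e)
cv2.imwrite("pics/v2.png",cv2.resize(p[150:260,230:430],(800,440),interpolation=2)[:,:,::-1])
E
```

```text
t: 8.45
ee_pos: [467.1, -93.0, 84.8]
orientation: [3.141, 0.001, 0.001]
ft_force: [0.2, -4.1, 2.2]
width: 27.1
grasp_force: 30.0
t: 10.12
ee_pos: [466.5, -371.9, 204.1]
orientation: [-3.14, -0.0, 0.002]
ft_force: [0.6, 0.4, -0.3]
width: 87.8
grasp_force: 0.0
y cap top [555.1  86.  124. ] 67
y block [648.8  81.2  79. ] [649.3  81.1  79. ] ((290.0, 172.0), (22.0, 16.0), 90.0)
y scene 38 [555.6  90.4 118. ]
y scene 88 [560.1  81.6  69. ]
y scene 273 [649.8  76.7  72. ]
y rail axis [0.0032 1.     0.    ] L 574.9 [[647.7, 301.2, 46.0], [645.8, -273.7, 46.0]] along: inj-block 4.7
b cap top [561.1 -89.  124. ] 64
b block [470.6 -94.2  79. ] [469.6 -93.3  79. ] ((353.0, 239.5), (16.0, 21.0), 0.0)
b scene 40 [561.6 -89.5 118. ]
b scene 262 [ 471.9 -101.5   72. ]
b scene 94 [567.9 -98.8  69. ]
b rail axis [-0.01    0.9999  0.    ] L 575.6 [[465.0, 280.3, 46.0], [470.8, -295.3, 46.0]] along: inj-block 3.4
```

View pics/v2.png

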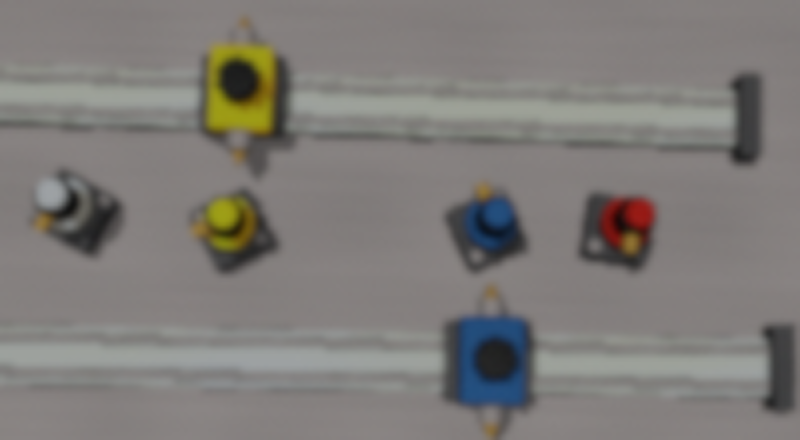

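The picture shows both holders near alignment: yellow knob (238,80) over cap (225,214), blue knob (496,358) below cap (499,213). The perspective lean differs between them, so I'll refine with silhouettes cast at the right heights.

Run:
```python
from h import *
f=np.load("pics/t2.npz");p=f["p"]
def cr(u,v): return cv2.resize(p[v-12:v+13,u-16:u+17],None,fx=12,fy=12,interpolation=cv2.INTER_CUBIC)
im=np.vstack([np.hstack([cr(287,206),cr(353,206)]),np.hstack([cr(290,172),cr(353,239)])])
for i in range(0,im.shape[1],60): im[::4,i]=255   # gridline every 5 px
cv2.imwrite("pics/z.png",im[:,:,::-1]);print(im.shape)
# knob: dark blob inside block -> silhouette centre cast at mid height 99
V=p.max(2).astype(np.uint8)
for n,u,v in(("y",290,171),("b",353,239)):
    w=V[v-10:v+11,u-10:u+11];big=cv2.resize(w,None,fx=8,fy=8,interpolation=2)
    for th in(50,60,70,80):
        k,l,s,c=cv2.connectedComponentsWithStats((big<th).astype(np.uint8))
        j=l[84,80]; 
        if j: uv=(c[j]+.5)/8-.5+[u-10,v-10];print(n,th,s[j,2:]/[8,8,64],uv.round(2),ray("top",uv,99)[0].round(1))
# injector: saturated-colour row extents
for n,u,v in(("y",287,206),("b",353,206)):
    print(n);q=p[v-8:v+11,u-12:u+13].astype(int)
    s=(np.minimum(q[...,0],q[...,1])-q[...,2]) if n=="y" else q[...,2]-q[...,0]
    for r in range(0,19,1): print(v-8+r,s[r].tolist())
```

```text
(600, 792, 3)
y 50 [ 8.25      9.125    58.765625] [289.3  169.69] [650.9  81.9  99. ]
y 60 [ 8.75      9.625    66.390625] [289.3 169.7] [650.9  81.9  99. ]
y 70 [ 9.25     10.125    73.546875] [289.31 169.72] [650.9  81.9  99. ]
y 80 [ 9.75     10.625    80.984375] [289.3  169.73] [650.8  81.9  99. ]
b 50 [ 9.        9.       64.265625] [353.58 239.41] [470.1 -93.9  99. ]
b 60 [ 9.875    9.625   74.90625] [353.6  239.44] [470. -94.  99.]
b 70 [10.5      10.25     85.140625] [353.62 239.45] [470. -94.  99.]
b 80 [11.5      10.875    96.453125] [353.66 239.47] [469.9 -94.1  99. ]
y
198 [1, 1, 1, 1, 1, 1, 1, 2, 5, 8, 10, 10, 12, 13, 14, 11, 4, 0, 1, 1, 1, 1, 1, 1, 0]
199 [2, 1, 1, 1, 2, 1, 2, 8, 21, 37, 47, 48, 47, 43, 45, 38, 20, 5, 1, 0, 1, 1, 0, 0, 1]
200 [1, 1, 2, 1, 1, 1, 7, 27, 59, 87, 101, 103, 95, 82, 75, 67, 45, 19, 4, 1, 1, 1, 1, 0, 0]
201 [2, 1, 1, 1, 2, 5, 21, 59, 99, 121, 128, 128, 120, 105, 88, 78, 62, 36, 13, 2, 1, 0, 1, 1, 1]
202 [2, 1, 1, 2, 3, 11, 42, 91, 120, 132, 135, 132, 129, 115, 90, 73, 67, 52, 26, 6, 2, 1, 1, 1, 1]
203 [1, 1, 1, 1, 7, 21, 53, 101, 126, 133, 13
[... 2514 characters left out ...]
, -4, -3, 1, 4, 15, 35, 57, 69, 73, 72, 66, 56, 44, 32, 20, 9, 3, 0, -3, -5, -6, -7, -7]
211 [-6, -6, -5, -3, -1, 1, 3, 10, 23, 41, 57, 64, 60, 49, 33, 18, 8, 3, 1, -1, -3, -5, -7, -6, -6]
212 [-6, -6, -6, -5, -2, -1, 0, 0, 1, 9, 22, 32, 31, 24, 15, 5, 1, -1, -2, -3, -5, -5, -6, -7, -6]
213 [-6, -6, -6, -5, -4, -1, -2, -4, -4, -2, 2, 6, 6, 4, 1, -2, -3, -3, -4, -4, -5, -6, -6, -7, -7]
214 [-6, -7, -6, -6, -5, -2, -3, -4, -4, -4, -1, 1, 1, -1, -2, -4, -5, -6, -5, -6, -6, -6, -6, -7, -7]
215 [-6, -6, -6, -6, -6, -3, -2, -3, -3, -2, -1, -2, -3, -4, -4, -6, -6, -5, -6, -7, -6, -6, -6, -6, -6]
216 [-6, -6, -7, -7, -6, -4, -3, -2, -2, -2, -3, -4, -6, -5, -5, -6, -6, -6, -6, -7, -6, -6, -6, -6, -6]
```

View pics/z.png

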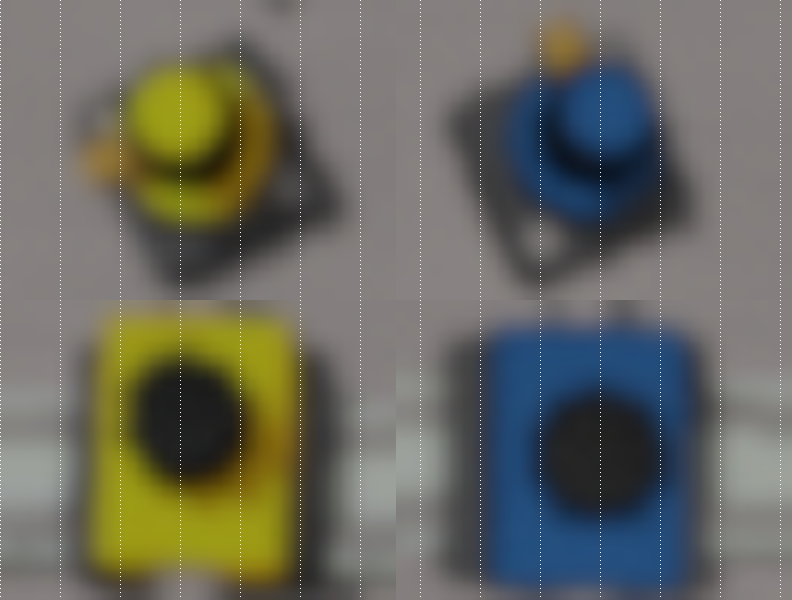

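Run:
```python
from h import *
for n,uv,z in(("y cap",(285.2,203.3),124),("y collar",(287,206),67),("b cap",(353.8,203.2),124),("b collar",(352.2,206),67)): print(n,ray("top",uv,z)[0].round(1))
# rail directions: fit light rail bands' centre per column on plane z=30
p=np.load("pics/t2.npz")["p"];V=cv2.cvtColor(p,cv2.COLOR_RGB2HSV)
g=p[...,1].astype(float)-p[...,0]
for n,v0,v1,skip in(("y",162,192,(275,305)),("b",228,254,(338,370))):
    us=[];vs=[]
    for u in range(220,412):
        if skip[0]<u<skip[1]:continue
        w=np.clip(g[v0:v1,u]-2,0,None)
        if w.sum()>10: us.append(u);vs.append((w*np.arange(v0,v1)).sum()/w.sum())
    us,vs=np.array(us),np.array(vs)
    k=np.polyfit(us,vs,1);r=abs(vs-np.polyval(k,us))<1.5;k=np.polyfit(us[r],vs[r],1)
    e=ray("top",[(220,np.polyval(k,220)),(410,np.polyval(k,410))],30);a=e[0]-e[1];a/=np.linalg.norm(a);print(n,len(us),r.sum(),e.round(1).tolist(),a.round(4))
```

```text
y cap [556.7  87.  124. ]
y collar [556.7  86.4  67. ]
b cap [562.5 -90.5 124. ]
b collar [562.2 -91.5  67. ]
y 17 17 [[650.4, 283.2, 30.0], [648.0, -259.3, 30.0]] [0.0045 1.     0.    ]
b 23 23 [[466.3, 271.1, 30.0], [471.8, -258.8, 30.0]] [-0.0102  0.9999  0.    ]
```

```bash
python3 -m creep '{"delta_pos":[[0.0128,-0.0328,0],[0.0128,-0.0328,0],[0.0128,-0.0328,0],[0.0128,-0.0328,0],[0.0128,-0.0328,0],[0.0128,-0.0328,0],[0.0128,-0.0328,0],[0.0128,-0.0328,0],[0.0128,-0.0328,0],[0.0128,-0.0328,0],[0.0128,-0.0328,0],[0.0128,-0.0328,0],[0.0128,-0.0328,0],[0.0128,-0.0328,0],[0,0,0],[0,0,0],[0,0,0]],"twist":[[0,0,0],[0,0,0],[0,0,0],[0,0,0],[0,0,0],[0,0,0],[0,0,0],[0,0,0],[0,0,0],[0,0,0],[0,0,0],[0,0,0],[0,0,0],[0,0,0],[0,0,0],[0,0,0],[0,0,0]]}' 1
```

```text
t: 12.03
ee_pos: [645.5, 86.3, 204.4]
orientation: [3.141, 0.002, -0.001]
ft_force: [-0.8, 0.1, -0.1]
width: 87.7
grasp_force: 0.0
```

```bash
python3 -m creep '{"delta_pos":[[0,0,0.03],[0,0,0.03],[0,0,0.03],[0,0,0.029],[0,0,0],[0,0,0]],"twist":[[0,0,0],[0,0,0],[0,0,0],[0,0,0],[0,0,0],[0,0,0]]}' 1
python3 -m creep '{"delta_pos":[[0,0,0],[0,0,0],[0,0,0],[0,0,0],[0,0,0],[0,0,0],[0,0,0],[0,0,0],[0,0,0],[0,0,0],[0,0,0],[0,0,0]],"twist":[[0,0,0],[0,0,0],[0,0,0],[0,0,0],[0,0,0],[0,0,0],[0,0,0],[0,0,0],[0,0,0],[0,0,0],[0,0,0],[0,0,0]]}' 0.2
python3 -c "
from workcell import *
import numpy as np
for i in range(6):
    get_image('top') if i else 0
    o=get_obs();print(o['ee_pos'].round(2),o['ft_force'].round(1))"
```

```text
t: 12.53
ee_pos: [644.6, 85.0, 84.7]
orientation: [3.141, -0.002, -0.006]
ft_force: [-0.2, -0.3, 0.4]
width: 87.8
grasp_force: 0.0
t: 13.53
ee_pos: [646.0, 86.1, 85.7]
orientation: [3.141, 0.001, -0.0]
ft_force: [0.5, -3.7, 2.3]
width: 27.4
grasp_force: 30.0
[645.97  86.12  85.71] [ 0.5 -3.7  2.3]
[645.94  86.2   85.71] [-0.4 -4.   1.9]
[645.95  86.26  85.71] [-0.6 -4.4  1.6]
[645.96  86.32  85.71] [-0.3 -3.2  1.4]
[645.92  86.39  85.69] [-1.2 -4.2  2.2]
[645.93  86.44  85.67] [-0.7 -3.1  1.8]
```

```bash
python3 -m creep '{"delta_pos":[[0,-0.001,0],[0,0,0],[0,0,0],[0,0,0],[0,0,0],[0,0,0]],"twist":[[0,0,0],[0,0,0],[0,0,0],[0,0,0],[0,0,0],[0,0,0]]}' -
```

```text
t: 14.28
ee_pos: [645.9, 87.7, 85.7]
orientation: [-3.142, -0.001, 0.0]
ft_force: [-0.3, -3.0, 0.7]
width: 27.2
grasp_force: 30.0
```

Good (target 87.4). I'll release and go to blue, gripping at y ≈ −91.

```bash
python3 -m creep '{"delta_pos":[[0,0,0],[0,0,0],[0,0,0],[0,0,0],[0,0,0],[0,0,-0.025],[0,0,-0.025],[0,0,-0.025],[0,0,-0.025],[-0.0255,0.0255,0],[-0.0255,0.0255,0],[-0.0255,0.0255,0],[-0.0255,0.0255,0],[-0.0255,0.0255,0],[-0.0255,0.0255,0],[-0.0255,0.0255,0],[0,0,0],[0,0,0],[0,0,0]],"twist":[[0,0,0],[0,0,0],[0,0,0],[0,0,0],[0,0,0],[0,0,0],[0,0,0],[0,0,0],[0,0,0],[0,0,0],[0,0,0],[0,0,0],[0,0,0],[0,0,0],[0,0,0],[0,0,0],[0,0,0],[0,0,0],[0,0,0]]}' 1
python3 -m creep '{"delta_pos":[[0,0,0.025],[0,0,0.025],[0,0,0.025],[0,0,0.025],[0,0,0],[0,0,0],[0,0,0]],"twist":[[0,0,0],[0,0,0],[0,0,0],[0,0,0],[0,0,0],[0,0,0],[0,0,0]]}' 1
python3 -m creep '{"delta_pos":[[0,0,0],[0,0,0],[0,0,0],[0,0,0],[0,0,0],[0,0,0],[0,0,0],[0,0,0],[0,0,0],[0,0,0],[0,0,0],[0,0,0]],"twist":[[0,0,0],[0,0,0],[0,0,0],[0,0,0],[0,0,0],[0,0,0],[0,0,0],[0,0,0],[0,0,0],[0,0,0],[0,0,0],[0,0,0]]}' 0.2
```

```text
t: 15.87
ee_pos: [468.3, -91.1, 186.1]
orientation: [3.142, -0.0, 0.002]
ft_force: [0.3, 0.5, -0.0]
width: 87.5
grasp_force: 0.0
t: 16.45
ee_pos: [468.8, -90.6, 86.4]
orientation: [3.141, 0.003, 0.002]
ft_force: [0.5, -0.1, 1.2]
width: 87.5
grasp_force: 0.0
t: 17.45
ee_pos: [467.5, -91.3, 85.6]
orientation: [3.141, 0.001, -0.0]
ft_force: [-0.9, -3.4, -0.0]
width: 27.2
grasp_force: 30.0
```

```bash
python3 -m creep '{"delta_pos":[[0,0,0],[0,0,0],[0,0,0],[0,0,0],[0,0,0],[0,0,0],[0,0,-0.03],[0,0,-0.03],[0,0,-0.03],[0,0,-0.03],[0,0.035,0],[0,0.035,0],[0,0.035,0],[0,0.035,0],[0,0.035,0],[0,0.035,0],[0,0.035,0],[0,0.035,0],[0,0,0],[0,0,0]],"twist":[[0,0,0],[0,0,0],[0,0,0],[0,0,0],[0,0,0],[0,0,0],[0,0,0],[0,0,0],[0,0,0],[0,0,0],[0,0,0],[0,0,0],[0,0,0],[0,0,0],[0,0,0],[0,0,0],[0,0,0],[0,0,0],[0,0,0],[0,0,0]]}' 1
python3 - <<'E'
from h import *
T=[get_image("top") for _ in range(5)];s,_=get_image("scene")
p=np.mean([t[0] for t in T],0).round().astype(np.uint8);V=p.max(2)
for n,u,v,inj,ax in(("y",288,171,(556.7,86.7),(.004,1)),("b",353,239,(562.3,-91),(-.010,1))):
    big=cv2.resize(V[v-10:v+11,u-10:u+11],None,fx=8,fy=8,interpolation=2)
    for th in(60,75):
        k,l,st,c=cv2.connectedComponentsWithStats((big<th).astype(np.uint8));j=l[80,80]
        uv=(c[j]+.5)/8-.5+[u-10,v-10];K=ray("top",uv,99)[0];print(n,uv.round(2),K.round(1),"residual",((np.array(inj)-K[:2])@ax).round(2))
cv2.imwrite("pics/v3.png",np.vstack([cv2.resize(p[150:260,150:480],(780,260),interpolation=2),cv2.resize(s[140:250,230:490],(780,330),interpolation=2)])[:,:,::-1])
E
```

```text
t: 19.12
ee_pos: [467.2, -372.3, 205.2]
orientation: [-3.141, 0.003, 0.0]
ft_force: [-0.3, 0.2, 0.3]
width: 87.8
grasp_force: 0.0
y [287.53 169.57] [651.1  86.6  99. ] residual -0.32
y [287.54 169.6 ] [651.   86.6  99. ] residual -0.31
b [352.94 239.42] [470.  -92.2  99. ] residual 0.32
b [353.06 239.45] [469.9 -92.6  99. ] residual 0.64
```

View pics/v3.png

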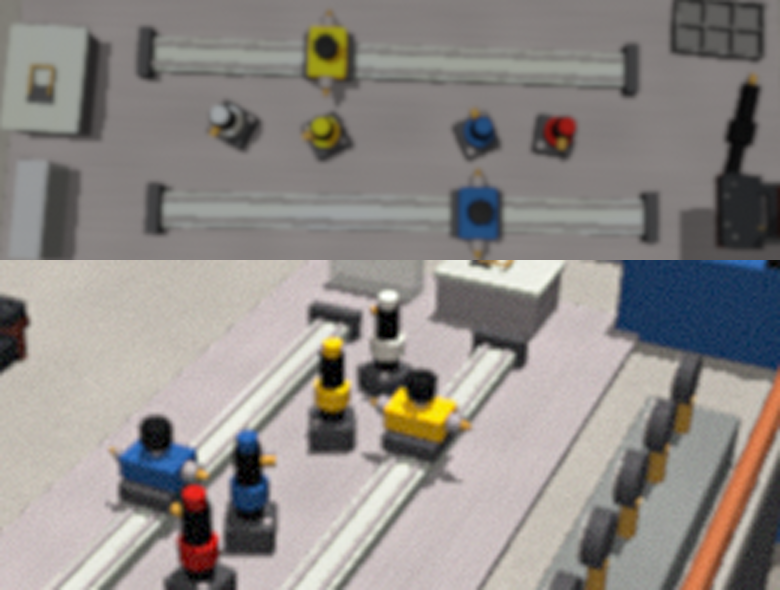

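Both nozzles face their own injectors: yellow knob (326,47) over cap (323,128), blue knob (481,212) below cap (482,127). Residuals are under 1 mm, the loose items in view look untouched, and the arm is clear.

```bash
python3 -c "
from workcell import *
print(close_job())"
```

```text
the job is handed in; nothing more can be done
None
```

I slid the yellow and blue holders to their own-colour injectors, each measured within about 1 mm of centre, left the loose items alone, and handed the job in at about 19.5 s of the 48 s allowed; no verdict came back.

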